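# Load the red spectacle case into the spring-jaw print fixture

### The arm

A 6-joint arm with a two-finger parallel gripper is mounted at the origin on the work surface. World frame = base frame: x ahead of the robot, y to its left, z up, the work surface at z = 0. Lengths are in mm, angles in rad, forces in N, time in s.
With the tool pointing down it reaches from about 400 to 925 mm from the base axis. Payload 12.5 kg.
Tool frame: the origin (TCP) lies at the very end of the fingers, on their centre line; the grasp point (between the pads) lies 19 mm behind it; z points along the fingers, y is the direction in which the jaws open and shut (so a half turn about z gives the same grasp; the last joint's range is limited). The gripper opens to 95 mm and grips with 3 to 60 N. Pads are 20 mm wide; open, the fingers measure 119 mm over their backs; the gripper's body (75 mm by 180 mm) begins 59 mm behind the grasp point.
Start: joints at [-1.409, 0.491, 1.559, -0, 1.092, -0.106], TCP at [165.404, -602.734, 214.661] pointing down, gripper open.
Joint ranges: [-3.1, 3.1], [-0.84, 2.19], [0.05, 2.79], [-1.13, 4.28], [0.06, 2.93], [-2.69, 2.69]. Speed limits (rad/s): [2.22, 2.22, 2.79, 3.14, 3.14, 3.14].

### API

Orientations are given as [roll, pitch, yaw] about the fixed x, y, z axes, in that order (R = Rz(yaw) Ry(pitch) Rx(roll)).
In Python, from cell import env, read_camera, get_calibration gives the robot as it stands.
- The arm moves only by the tool arm_command, never from a script. Its argument "targets" is a list of rows, each a list of 3 entries, a list of its own where there are three numbers: the turn, a rotation vector about the tool's x, y, z in rad, then the shift along the tool's x, y, z in m, then the closure in counts, from 0 (fully open) to 255 (shut). In form: [[[rx, ry, rz], [tx, ty, tz], fingers], ...]. A call has 1 to 8 rows; each row is the pose to reach, as a shift and turn from the pose commanded when the call began, along the tool's axes at that moment; what a row does not reach only later rows make up. A row lasts 1/10 s, in which the tool goes at most 50 mm and 8.59 degrees, less where a joint would pass 70% of its speed; a pose out of reach is approached as far as the arm can. A call with a gripper value outside its range is refused whole. The fingers move at their own pace and stop on an object; the grip force is fixed at half the most. Time passes only in rows, so rows that repeat a pose let the fingers close. It gives the time, the measured TCP pose, the force and the opening at its end, in the units of the state.
- env.state(): the state, without advancing time (a new reading comes with each control period).
- read_camera(name): name is "scene" or "top"; returns (picture, depth): 400x640x3 uint8, blue, green, red; 400x640 float32, mm along the optical axis (not along the pixel's ray), 0 where there is no reading.
- get_calibration(name): a dict with "vfov" (degrees; the focal length in pixels is half the picture's height over the tangent of half this angle, whatever the lens; pixels are square), "cx", "cy" (the principal point, pixels), "world_from_camera" (4x4, takes a point from camera to world coordinates). Camera axes: x right, y down, z forward; pixel columns grow to the right and rows downward; lengths in mm; the calibration is good to about 2 mm. A picture is of the moment at which its call begins. get_calibration takes no time and is no camera call.
- env.job_done(): hands the job in, once; it reports no verdict.
The state is a dict: "t": time; "joints": joint angles; "qvel": joint speeds; "tau": joint torques, N m; "eef_pos": TCP position; "tcp_rot": TCP orientation; "ft_force": force on the tool from outside, world axes, zero at the start; "moment": the same for the moment, N m; "opening": opening from 0.0 (shut) to 1.0 (fully open).
Only numpy, scipy, OpenCV 4.12 (cv2) and the standard library are available. Lean on these libraries where they do the work, as an engineer would, in place of code of your own. Each camera call takes 0.05 s, during which the arm holds its last target.

### The job

Load the red spectacle case into the spring-jaw fixture for printing: pull the fixture's black handle back against the spring until you feel its stop, swing it over into the hold-back notch and let go, so that the jaw stays open, then set the red case down flat and square on the white bed between the two jaws and let go of it. Then unhook the handle and ease the jaw forward until the case is clamped between the jaw pads, with the handle upright again, and let go. Never let the jaw snap forward, strain the handle against its stop, press the jaw hard against the case or drop the case, and leave the other things on the bench where they are.

Things in the scene. Friction and masses are not known exactly. Their poses are not given: they have to be found in the camera images.
- fixture: The spring-jaw fixture, bolted down: an aluminium base plate, x from -235 to 180 mm, 92 mm wide, 16 mm thick. Origin on the bench top under its long centre line; x runs from the handle end to the fixed jaw, z up. Jaws are 60 mm wide and reach up to z = 58. The moving jaw's face is at x = 25 mm less its slide's value. Its 14 mm rod lies along x at y = 0, z = 40, and enters a blue spring housing.
- bed (a point): Middle of the top of the white bed, at x = 75, y = 0, z = 24 mm of the fixture, axes as the fixture's. The bed is 48 mm wide. The clamped case's length lies along x and its middle is above this point.
- fixed_face (a point): Middle of the fixed jaw's rubber face, at x = 150, y = 0, z = 41 mm of the fixture, axes as the fixture's.
- slot_start (a point): Point on top of the blue housing (46 mm wide, z = 62 mm) where the handle's 10 mm stem passes while the jaw is shut: x = -118, y = 0 of the fixture, axes as the fixture's. The stem runs from here to -x in a slot 13 mm wide that keeps it upright within 0.15 rad. At the slot's end (the stop) it opens to the +y side only, in a notch 16 mm long. The spring holds a handle swung into it, some 6 mm short of the stop.
- jaw (a joint): Slide of moving jaw, rod and handle, in m: 0 shut, as found (gap 125 mm); grows as the handle is pulled to the fixture's -x. A spring shuts it: 6 N at 0 plus 0.8 N per 10 mm, little friction, 0.4 kg moving. The stop is felt after 45 to 95 mm: the setter clamps the housing as the job needs, and today's place is not measured, so feel for it. Hooked: 6 mm less. Case clamped: 0.025, 8 N.
- handle (a joint): Lean of the handle in rad, about the rod's axis: 0 upright, positive leaning to the fixture's +y, 0.5 fully over. It moves lightly and stays where it is put.
- grip: Black grip on the handle's stem: 18 mm along the fixture's x, 24 mm across, 44 mm long up the stem. Origin at its centre, 60 mm from the rod's axis (100 mm above the bench when upright); z points along the stem, x is parallel to the fixture's x. Fully leant, the centre is 29 mm to the fixture's +y and 7 mm lower. Upright, its lower end is 16 mm above the housing's top.
- stem: The handle's steel stem, 10 mm thick, from the rod's axis (its origin) up to the grip. It takes the load at the stop and in the notch; it should not bear more than 40 N.
- jaw_pad: Rubber pad on the moving jaw's face, 58 mm wide and 30 mm high; origin at the middle of its face, its x parallel to the fixture's x.
- red_case: The same red case as red_case_center; this origin is the centre of its underside.
- red_case_center (a point): Centre of the red hard spectacle case, a closed box with rounded edges lying flat: 150 mm long (its x), 56 mm wide (its y), 40 mm high (its z, up); about 0.14 kg. Either way round is right in the fixture.
- grey_case: Grey case of the same size, a bystander (red and grey may lie in each other's place). Origin: centre of its underside.
- black_case: Black case of the same size, a bystander beyond the fixture.
- shades_a: Folded red sunglasses, 142 x 35 mm and 48 mm high, a bystander in front of the fixture.
- shades_b: Folded red sunglasses, same size, a bystander beyond the cases.
- cleaner: Clear bottle with blue cap, 48 mm across, 120 mm high, a bystander beyond the fixture.
- driver: Screwdriver with yellow handle, 160 mm long, lying near the robot, a bystander.
- screw_dish: Steel dish, 76 mm across, 28 mm high, a bystander near the robot.
Things that resemble listed ones, but are neither listed nor needed, are in the scene too. What is shaped like the red_case but green is not meant.

How it is judged:
By the outcome, as a careful person would: the job done as asked, in the order asked, and still so for the second after the job is handed in, with the robot touching nothing.
It also fails if it takes over 66 s, if anything falls off the work surface, if the arm or the gripper's body presses on something with over 40 N, if the wrist force passes 120 N, or if a joint passes its speed limit or range.

## Working session

There is one attempt and no reset: what is moved stays moved. The work goes in short steps, Python scripts to look and compute and a tool call to move; the robot and the scene stay as the last step left them, time stands still between calls to the robot, and variables do not carry over. Pictures are saved under pics/ and viewed, and the job is handed in when it is done.

Besides the shell and the picture viewer there is one more tool, called after "Request:" as name([rows], argument=value, ...), one row to a line, values as JSON. arm_command: Moves the arm, as the interface text tells. Its arguments: {"type":"object","properties":{"targets":{"type":"array"}},"required":["targets"]}

```bash
ls; mkdir -p pics; cat > h.py <<'E'
import numpy as np, cv2
from cell import env, read_camera, get_calibration
def shot(n,f):
    im,d=read_camera(n); cv2.imwrite(f'pics/{f}.png',im); np.save(f'pics/{f}.npy',d); return im,d
def pts(n,d):
    c=get_calibration(n); h,w=d.shape; f=h/2/np.tan(np.radians(c['vfov'])/2)
    v,u=np.mgrid[:h,:w]; P=np.stack([(u-c['cx'])/f*d,(v-c['cy'])/f*d,d,np.ones_like(d)],-1)
    return (P@np.array(c['world_from_camera']).T)[...,:3]
E
python3 - <<'E'
from h import *
for n in('scene','top'):
    shot(n,n+'0'); c=get_calibration(n); print(c)
print(env.state())
E
```

```text
pics
{'vfov': 43.26834355735835, 'cx': 321.52876132551387, 'cy': 199.39080942281842, 'world_from_camera': array([[-8.85365188e-01,  2.64390088e-01, -3.82395561e-01,
         1.17012599e+03],
       [ 4.64895733e-01,  5.04688271e-01, -7.27435019e-01,
         1.30181570e+03],
       [ 6.63945515e-04, -8.21819707e-01, -5.69747249e-01,
         1.01122186e+03],
       [ 0.00000000e+00,  0.00000000e+00,  0.00000000e+00,
         1.00000000e+00]])}
{'vfov': 52.98786726683231, 'cx': 318.7049573883951, 'cy': 203.1303356090233, 'world_from_camera': array([[ 8.93578246e-03, -9.81936662e-01,  1.88998791e-01,
         3.42619303e+02],
       [-9.99959960e-01, -8.86536455e-03,  1.21798766e-03,
         1.34435243e+02],
       [ 4.79556450e-04, -1.89002107e-01, -9.81976565e-01,
         1.15175772e+03],
       [ 0.00000000e+00,  0.00000000e+00,  0.00000000e+00,
         1.00000000e+00]])}
{'t': 0.1, 'joints': array([-1.40860523e+00,  4.91490237e-01,  1.55939250e+00, -2.94521076e-06,
        1.09170229e+00, -1.05596905e-01]), 'qvel': array([-2.57384130e-05, -2.86390415e-03, -2.82271863e-03,  3.09714453e-04,
       -4.41684510e-05,  2.36897500e-03]), 'tau': array([ 2.49387747e-03, -6.13623405e+01, -2.58606970e+01,  6.93934341e-02,
        4.70375223e-02, -7.40160726e-05]), 'eef_pos': array([ 165.36208172, -602.50178566,  214.12443029]), 'tcp_rot': array([-3.14060554e+00, -1.01998629e-04,  2.67789314e-01]), 'ft_force': array([ 1.23457137,  0.03263799, -0.50496104]), 'moment': array([0.00458979, 0.01985659, 0.02592999]), 'opening': 1.0016013309925855}
```

View pics/scene0.png

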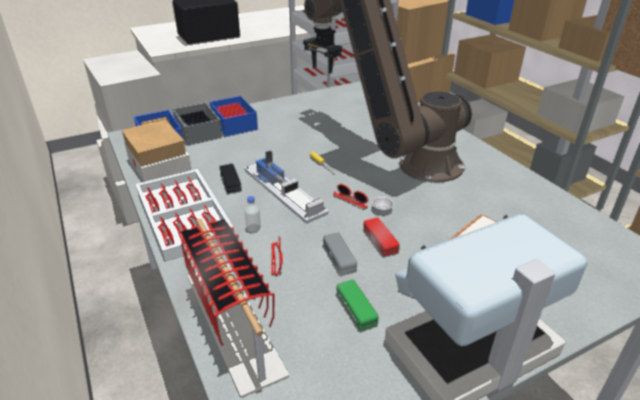

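View pics/top0.png

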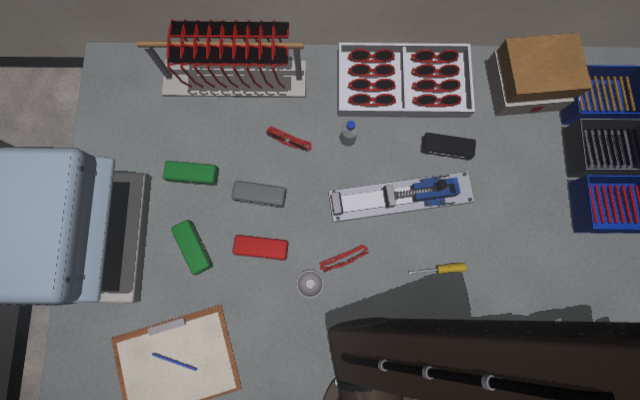

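The red candidates in the top view are the red case (261,247), shades_b (289,138) and shades_a (345,258). The grey case is at (259,193), and the green boxes at (190,173) and (191,247) are not meant. I choose the closed red box at (261,247). The fixture spans (330,205) to (472,185), with its handle at about (437,186). Next is a close crop and measurements.

```bash
cat > m.py <<'E'
from h import *
im=cv2.imread('pics/top0.png'); d=np.load('pics/top0.npy'); P=pts('top',d)
a=cv2.resize(im[150:300,220:490],None,fx=2.9,fy=2.9,interpolation=cv2.INTER_CUBIC)
cv2.imwrite('pics/crop.png',a)
hsv=cv2.cvtColor(im,cv2.COLOR_BGR2HSV)
def rect(u0,u1,v0,v1,zlo,zhi,m=None):
    Q=P[v0:v1,u0:u1]; k=(Q[...,2]>zlo)&(Q[...,2]<zhi)
    if m is not None:k&=m[v0:v1,u0:u1]
    q=Q[k]; r=cv2.minAreaRect(q[:,:2].astype(np.float32)); return r,len(q),np.median(q[:,2])
print('red',rect(225,295,228,268,35,50)); print('grey',rect(225,292,175,215,35,50))
print('green',rect(160,222,155,190,35,50))
print('bench',np.median(P[215:225,240:290,2]))
print('plate',rect(322,480,165,228,11,20))
print('fixjaw',rect(322,346,185,225,50,64)); print('jaw',rect(380,398,180,215,50,64))
print('housing',rect(405,465,170,210,57,66)); print('grip',rect(420,465,170,210,100,130))
q=P[165:228,322:480].reshape(-1,3);print(np.histogram(q[:,2],bins=np.arange(-5,140,5)))
print('bed',rect(345,385,185,215,21,27))
E
python3 m.py
```

```text
red (((431.7082214355469, 298.4725341796875), (148.85018920898438, 55.02501678466797), 83.52584075927734), 1012, np.float64(39.314168377009764))
grey (((584.713134765625, 308.408935546875), (149.43592834472656, 55.72608184814453), 82.01741790771484), 949, np.float64(39.332946731680295))
green (((645.5427856445312, 510.09527587890625), (148.6382293701172, 55.922569274902344), 85.06491088867188), 919, np.float64(39.6377799266636))
bench 0.032914951984935215
plate (((584.061279296875, -101.72262573242188), (92.81671142578125, 414.6197204589844), 8.66720199584961), 1905, np.float64(15.446692427414291))
fixjaw (((555.5464477539062, 86.3642578125), (60.187076568603516, 26.08729362487793), 8.6242094039917), 199, np.float64(56.78083897730676))
jaw (((578.0154418945312, -65.5448989868164), (59.37696075439453, 32.22468948364258), 7.614868640899658), 195, np.float64(56.74394213873279))
housing (((597.8549194335938, -191.836181640625), (46.770729064941406, 124.91339111328125), 8.301630020141602), 461, np.float64(61.09789743900865))
grip (((597.3220825195312, -191.55641174316406), (23.246139526367188, 19.40395736694336), 15.41480827331543), 80, np.float64(118.59547203695456))
(array([3171, 2117,   79,  840, 1111,  801,  308,   35,   47,   94,  145,
        136,  433,  348,   13,    1,    2,    1,    7,    8,    4,    8,
          7,    9,   24,   30,    2,    0]), array([ -5,   0,   5,  10,  15,  20,  25,  30,  35,  40,  45,  50,  55,
        60,  65,  70,  75,  80,  85,  90,  95, 100, 105, 110, 115, 120,
       125, 130, 135]))
bed (((566.970947265625, 6.078483581542969), (54.098915100097656, 114.57382202148438), 5.314357280731201), 538, np.float64(23.795746010880066))
```

```bash
python3 - <<'E'
from h import *
im=cv2.imread('pics/scene0.png')
cv2.imwrite('pics/crop2.png',cv2.resize(im[130:270,210:410],None,fx=4,fy=4,interpolation=cv2.INTER_CUBIC))
E
```

```text
(no output)
```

View pics/crop.png

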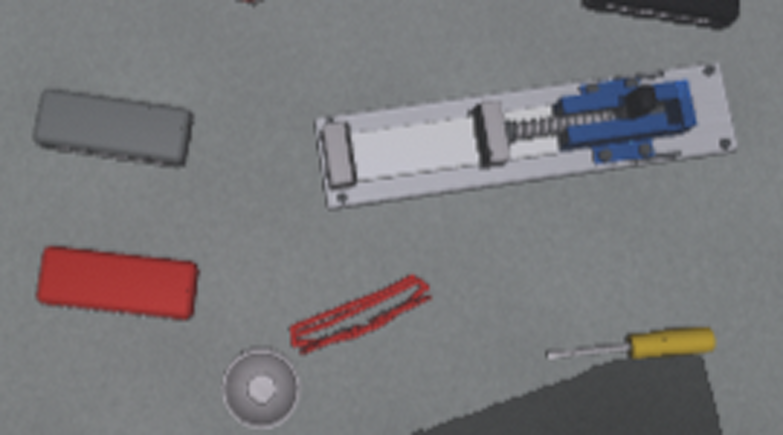

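View pics/crop2.png

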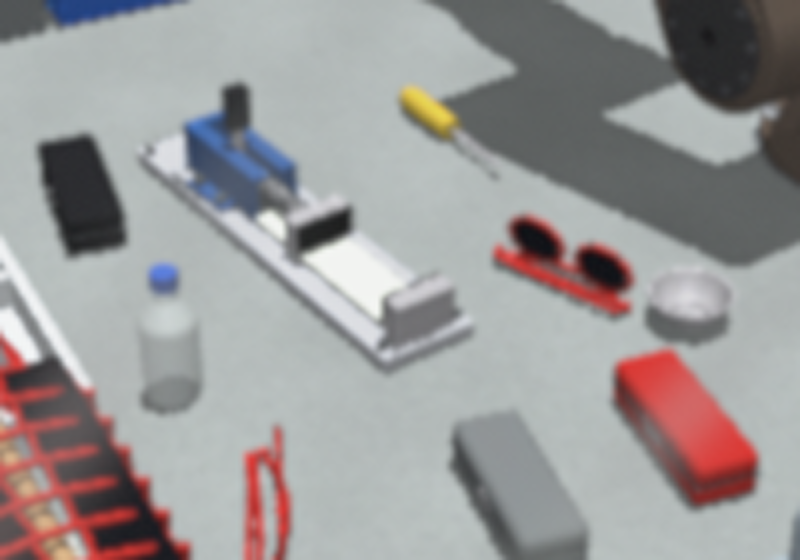

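The crop shows a plain closed red case, upright handle, shut jaw, and slot running to the right. Next I fit the fixture frame and look for the end of the slot.

```bash
cat >> h.py <<'E'
import os
C=np.array([584.06,-101.72]); A=1.722
ux=np.array([np.cos(A),np.sin(A)]); uy=np.array([-ux[1],ux[0]])
O=C+27.5*ux
def fx(x,y,z=0): return np.r_[O+x*ux+y*uy,z]
def tofx(P): q=P[...,:2]-O; return np.stack([q@ux,q@uy,P[...,2]],-1)
def plan(pos,yaw=None,lean=0):
    """shift/turn in tool axes from measured pose"""
    from scipy.spatial.transform import Rotation as R
    s=env.state(); R0=R.from_euler('xyz',s['tcp_rot']); 
    sh=R0.inv().apply(np.array(pos)-s['eef_pos'])
    out=[np.round(sh/1000,4)]
    if yaw is not None:
        R1=R.from_euler('xyz',[np.pi,0,yaw])
        R1=R.from_rotvec(-0*np.r_[ux,0]-lean*np.r_[-ux,0])*R1
        out.append(np.round((R0.inv()*R1).as_rotvec(),4))
    print(out); 
def st():
    s=env.state(); f=tofx(s['eef_pos']); 
    F=s['ft_force']; print('t',round(s['t'],2),'fix',f.round(1),'rot',s['tcp_rot'].round(3),'Fx',round(F[:2]@ux,1),'Fy',round(F[:2]@uy,1),'Fz',round(F[2],1),'op',round(s['opening'],3))
E
python3 - <<'E'
from h import *
d=np.load('pics/top0.npy');im=cv2.imread('pics/top0.png')
c=get_calibration('top');W=np.linalg.inv(np.array(c['world_from_camera']));f=200/np.tan(np.radians(c['vfov'])/2)
def px(p): q=W[:3,:3]@p+W[:3,3]; return q[0]/q[2]*f+c['cx'],q[1]/q[2]*f+c['cy']
for z,n in((62,'rt'),):
    # rectify plane z=62: fixture x -200..0, y -50..50, 4px/mm
    X,Y=np.meshgrid(np.arange(-240,-40,.27),np.arange(50,-50,-.27))
    w=O+X[...,None]*ux+Y[...,None]*uy; w=np.concatenate([w,np.full(X.shape+(1,),z)],-1)
    q=w@W[:3,:3].T+W[:3,3]; mx=(q[...,0]/q[...,2]*f+c['cx']).astype('f4'); my=(q[...,1]/q[...,2]*f+c['cy']).astype('f4')
    cv2.imwrite('pics/rt.png',cv2.remap(im,mx,my,cv2.INTER_CUBIC))
q=tofx(pts('top',d)[165:215,400:480])
k=(q[...,2]>56)&(q[...,2]<67); print('housing',q[k].min(0),q[k].max(0))
for y0 in range(-24,25,4):
    s=k&(abs(q[...,1]-y0)<2.5); x=np.sort(q[s][:,0]); 
    if len(x): print(y0,len(x),x.round().astype(int)[::2])
g=q[...,2]>112; print('grip',q[g].mean(0),q[g].min(0),q[g].max(0))
plan(fx(-119.5,0,150),.151)
E
```

```text
housing [-182.50826525  -23.54963262   56.00903789] [-56.16084368  23.25203847  66.77659008]
-24 28 [-176 -172 -165 -154 -147 -127 -121 -113 -108 -103  -94  -89  -83  -66]
-20 62 [-179 -176 -174 -167 -162 -160 -157 -154 -150 -149 -127 -122 -117 -113
 -111 -108 -104 -103  -97  -94  -90  -88  -82  -79  -77  -74  -70  -68
  -65  -61  -59]
-16 54 [-181 -175 -172 -170 -166 -163 -161 -156 -152 -121 -117 -112 -109 -106
 -103  -98  -93  -89  -87  -82  -80  -77  -72  -67  -65  -61  -59]
-12 58 [-180 -177 -175 -172 -169 -165 -162 -158 -154 -151 -148 -114 -111 -109
 -104 -103  -97  -95  -92  -89  -87  -82  -80  -77  -72  -70  -67  -64
  -61]
-8 49 [-179 -177 -172 -169 -163 -160 -155 -154 -149 -113 -107 -104 -100  -97
  -95  -91  -85  -80  -77  -73  -71  -68  -62  -60  -56]
-4 7 [-177 -173 -170 -155]
0 10 [-181 -177 -174 -172 -169]
4 14 [-180 -177 -173 -169 -151 -117 -114]
8 57 [-183 -176 -174 -170 -168 -153 -150 -147 -142 -136 -133 -130 -125 -119
 -114 -111 -107 -105  -99  -93  -91  -89  -84  -79  -76  -70  -67  -63
  -57]
12 70 [-183 -177 -175 -173 -170 -153 -147 -143 -141 -138 -135 -132 -126 -123
 -120 -118 -115 -112 -109 -105 -103 -100  -98  -93  -89  -83  -81  -77
  -76  -72  -69  -67  -62  -59  -57]
16 68 [-180 -178 -175 -171 -169 -150 -148 -145 -143 -141 -134 -129 -126 -123
 -120 -118 -111 -109 -105 -104 -101  -98  -94  -90  -87  -83  -81  -78
  -75  -72  -69  -65  -63  -60]
20 79 [-180 -175 -173 -171 -168 -165 -161 -157 -150 -149 -145 -142 -139 -136
 -134 -130 -128 -125 -121 -117 -114 -111 -109 -106 -102  -97  -94  -91
  -89  -86  -82  -79  -76  -73  -70  -68  -65  -63  -61  -57]
24 31 [-180 -173 -163 -144 -139 -132 -126 -118 -113 -109 -101  -96  -83  -76
  -70  -59]
grip [-57.77956395  34.05633044 289.39784759] [-128.58234102  -11.49873468  112.09177318] [ 242.32860013  203.11434099 1151.75771763]
[array([ 0.5256, -0.2807,  0.0645]), array([-0.001 , -0.    ,  0.1168])]
```

View pics/rt.png

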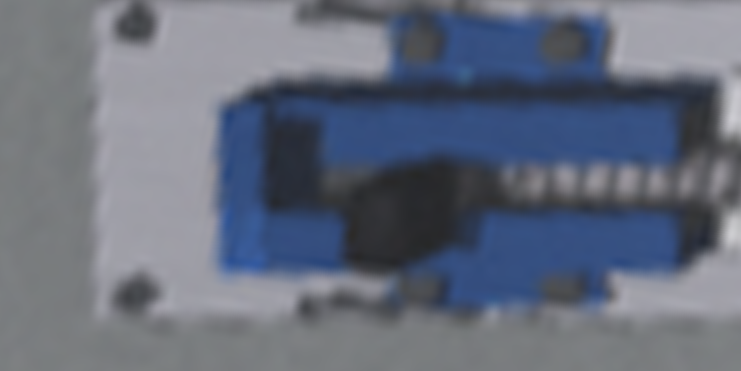

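The rectified housing top shows the notch (dark) at columns 268–320 by y>0, so the slot ends near x≈-168. The stop should then be at slide ≈45 mm, and I'll feel for it.

Request:
arm_command([
  [[0,0,0.117],[0.526,-0.281,0.03],0],
  [[0,0,0.117],[0.526,-0.281,0.03],0],
  [[0,0,0.117],[0.526,-0.281,0.03],0],
  [[0,0,0.117],[0.526,-0.281,0.03],0],
  [[0,0,0.117],[0.526,-0.281,0.03],0],
  [[0,0,0.117],[0.526,-0.281,0.03],0],
  [[0,0,0.117],[0.526,-0.281,0.03],0],
  [[0,0,0.117],[0.526,-0.281,0.03],0],
])

```text
t: 0.9
eef_pos: [456.6, -326.3, 194.3]
tcp_rot: [-3.141, 0.0, 0.151]
ft_force: [0.6, -0.3, -0.2]
opening: 0.998
```

```bash
python3 -c "
from h import *
st();plan(fx(-119.5,0,150),.151)"
```

```text
t 0.9 fix [-230.3  159.9  194.3] rot [-3.141  0.     0.151] Fx -0.4 Fy -0.5 Fz -0.2 op 0.998
[array([ 0.1598, -0.1109,  0.0443]), array([-0.0001,  0.0002, -0.0004])]
```

Request:
arm_command([
  [[0,0,0],[0.16,-0.111,0.03],0],
  [[0,0,0],[0.16,-0.111,0.03],0],
  [[0,0,0],[0.16,-0.111,0.03],0],
  [[0,0,0],[0.16,-0.111,0.03],0],
  [[0,0,0],[0.16,-0.111,0.044],0],
  [[0,0,0],[0.16,-0.111,0.044],0],
])

```text
t: 1.5
eef_pos: [596.3, -193.0, 148.3]
tcp_rot: [-3.14, 0.003, 0.153]
ft_force: [0.1, -0.4, -0.8]
opening: 0.999
```

```bash
python3 -c "
from h import *
shot('top','t1');shot('scene','s1')
im=cv2.imread('pics/t1.png')[130:260,360:490];im2=cv2.imread('pics/s1.png')[110:240,210:340]
cv2.imwrite('pics/c1.png',np.hstack([cv2.resize(i,(400,400),interpolation=2) for i in(im,im2)]))
st();plan(fx(-119.5,0,82),.151)"
```

```text
t 1.6 fix [-121.3    2.   150.3] rot [-3.141e+00  1.000e-03  1.500e-01] Fx -0.3 Fy 0.2 Fz 1.1 op 1.0
[array([ 0.0021, -0.0018,  0.0683]), array([-0.0005,  0.0011, -0.0008])]
```

View pics/c1.png

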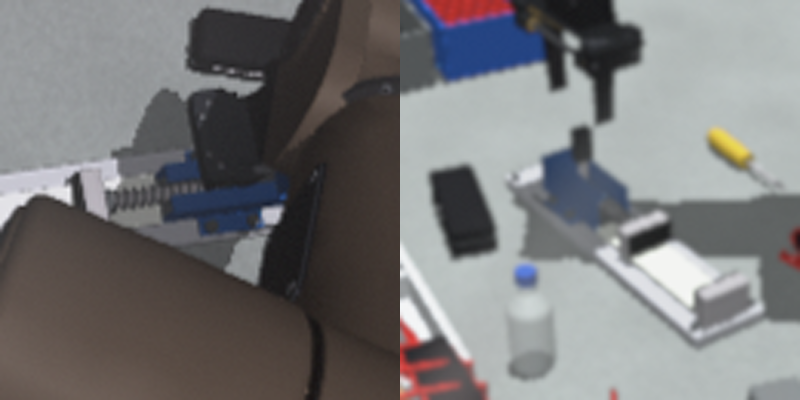

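In the scene crop the open fingers straddle the handle (around (582,140)), so alignment is good. I descend.

Request:
arm_command([
  [[0,0,0],[0.001,-0.001,0.035],0],
  [[0,0,0],[0.002,-0.001,0.068],0],
  [[0,0,0],[0.002,-0.001,0.068],0],
  [[0,0,0],[0.002,-0.001,0.068],0],
])

```text
t: 2.0
eef_pos: [598.5, -194.0, 83.5]
tcp_rot: [3.141, 0.0, 0.149]
ft_force: [-0.5, -0.5, 0.4]
opening: 0.999
```

```bash
python3 -c "
from h import *
shot('scene','s2')
im2=cv2.imread('pics/s2.png')[110:240,210:340]
cv2.imwrite('pics/c2.png',cv2.resize(im2,(500,500),interpolation=2))
st();plan(fx(-119.5,0,82),.151)"
```

```text
t 2.05 fix [-121.    -0.9   84.3] rot [ 3.14e+00 -2.00e-03  1.50e-01] Fx -0.5 Fy -1.1 Fz 0.7 op 0.999
[array([-0.0009, -0.0015,  0.0023]), array([ 0.0011, -0.0015, -0.0014])]
```

View pics/c2.png

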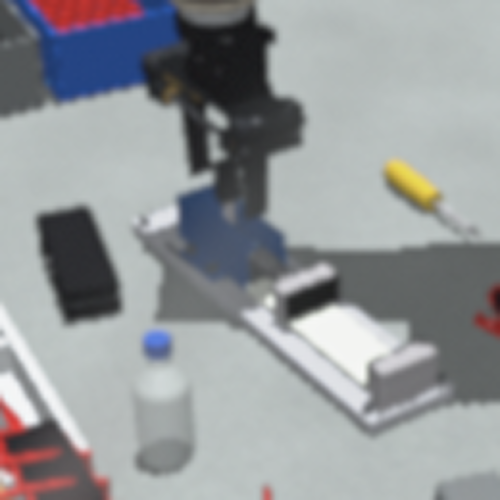

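Request:
arm_command([
  [[0,0,0],[0,-0.001,0.002],255],
  [[0,0,0],[0,-0.001,0.002],255],
  [[0,0,0],[0,-0.001,0.002],255],
  [[0,0,0],[0,-0.001,0.002],255],
  [[0,0,0],[0,-0.001,0.002],255],
  [[0,0,0],[0,-0.001,0.002],255],
  [[0,0,0],[0,-0.001,0.002],255],
  [[0,0,0],[0,-0.001,0.002],255],
])

```text
t: 2.85
eef_pos: [598.6, -191.9, 80.5]
tcp_rot: [3.142, 0.0, 0.151]
ft_force: [0.4, 0.1, -1.2]
opening: 0.387
```

```bash
python3 -c "
from h import *
st()"
```

```text
t 2.85 fix [-118.9   -0.8   80.5] rot [3.142 0.    0.151] Fx 0.1 Fy -0.4 Fz -1.2 op 0.387
```

Request:
arm_command([
  [[0,0,0],[0,0,0],255],
  [[0,0,0],[0,0,0],255],
  [[0,0,0],[0,0,0],255],
  [[0,0,0],[0,0,0],255],
  [[0,0,0],[0,0,0],255],
  [[0,0,0],[0,0,0],255],
])

```text
t: 3.45
eef_pos: [598.7, -192.3, 80.6]
tcp_rot: [3.141, -0.0, 0.151]
ft_force: [0.4, -5.4, -0.1]
opening: 0.19
```

```bash
python3 -c "
from h import *
st()"
```

```text
t 3.45 fix [-119.3   -0.8   80.6] rot [ 3.141 -0.     0.151] Fx -5.4 Fy 0.4 Fz -0.1 op 0.19
```

Request:
arm_command([
  [[0,0,0],[0,0.003,0],255],
  [[0,0,0],[0,0.008,0],255],
  [[0,0,0],[0,0.013,0],255],
  [[0,0,0],[0,0.018,0],255],
  [[0,0,0],[0,0.023,0],255],
  [[0,0,0],[0,0.027,0],255],
  [[0,0,0],[0,0.03,0],255],
  [[0,0,0],[0,0.03,0],255],
])

```text
t: 4.25
eef_pos: [602.8, -220.1, 80.3]
tcp_rot: [-3.139, 0.001, 0.15]
ft_force: [-0.6, 6.8, 2.2]
opening: 0.193
```

```bash
python3 -c "
from h import *
st()"
```

```text
t 4.25 fix [-147.3   -0.7   80.3] rot [-3.139e+00  1.000e-03  1.500e-01] Fx 6.8 Fy -0.4 Fz 2.2 op 0.193
```

Request:
arm_command([
  [[0,0,0],[0,0.003,0],255],
  [[0,0,0],[0,0.006,0],255],
  [[0,0,0],[0,0.009,0],255],
  [[0,0,0],[0,0.011,0],255],
  [[0,0,0],[0,0.011,0],255],
  [[0,0,0],[0,0.011,0],255],
])

```text
t: 4.85
eef_pos: [604.4, -230.5, 80.3]
tcp_rot: [-3.138, 0.001, 0.151]
ft_force: [-0.1, 8.7, 2.1]
opening: 0.186
```

```bash
python3 -c "
from h import *
st()"
```

```text
t 4.85 fix [-157.9   -0.7   80.3] rot [-3.138e+00  1.000e-03  1.510e-01] Fx 8.6 Fy -1.2 Fz 2.1 op 0.186
```

Request:
arm_command([
  [[0,0,0],[0,0.0015,0],255],
  [[0,0,0],[0,0.0015,0],255],
])

```text
t: 5.05
eef_pos: [604.6, -231.9, 80.3]
tcp_rot: [-3.138, 0.001, 0.151]
ft_force: [-0.3, 8.9, 2.1]
opening: 0.185
```

```bash
python3 -c "
from h import *
st()"
```

```text
t 5.05 fix [-159.3   -0.7   80.3] rot [-3.138e+00  1.000e-03  1.510e-01] Fx 8.9 Fy -1.0 Fz 2.1 op 0.185
```

Request:
arm_command([
  [[0,0,0],[0,0.0015,0],255],
  [[0,0,0],[0,0.0015,0],255],
])

```text
t: 5.25
eef_pos: [604.8, -233.4, 80.2]
tcp_rot: [-3.138, 0.001, 0.151]
ft_force: [-0.3, 8.1, 2.6]
opening: 0.188
```

Request:
arm_command([
  [[0,0,0],[0,0.001,0],255],
  [[0,0,0],[0,0.001,0],255],
])

```text
t: 5.45
eef_pos: [605.0, -234.2, 80.3]
tcp_rot: [-3.138, 0.001, 0.151]
ft_force: [-0.9, 10.5, 2.6]
opening: 0.188
```

Request:
arm_command([
  [[0,0,0],[0,0.001,0],255],
  [[0,0,0],[0,0.001,0],255],
])

```text
t: 5.65
eef_pos: [605.1, -235.2, 80.2]
tcp_rot: [-3.138, 0.001, 0.151]
ft_force: [-0.8, 9.2, 2.7]
opening: 0.19
```

Request:
arm_command([
  [[0,0,0],[0,0.001,0],255],
  [[0,0,0],[0,0.001,0],255],
])

```text
t: 5.85
eef_pos: [605.3, -236.2, 80.3]
tcp_rot: [-3.138, 0.001, 0.151]
ft_force: [-0.4, 9.6, 2.7]
opening: 0.185
```

Request:
arm_command([
  [[0,0,0],[0,0.001,0],255],
  [[0,0,0],[0,0.001,0],255],
])

```text
t: 6.05
eef_pos: [605.4, -237.1, 80.3]
tcp_rot: [-3.138, 0.001, 0.151]
ft_force: [-0.2, 10.1, 2.9]
opening: 0.188
```

Request:
arm_command([
  [[0,0,0],[0,0.001,0],255],
  [[0,0,0],[0,0.001,0],255],
])

```text
t: 6.25
eef_pos: [605.4, -237.7, 80.2]
tcp_rot: [-3.137, 0.001, 0.151]
ft_force: [-0.3, 12.2, 3.8]
opening: 0.185
```

Request:
arm_command([
  [[0,0,0],[0,0.001,0],255],
  [[0,0,0],[0,0.001,0],255],
])

```text
t: 6.45
eef_pos: [605.5, -237.8, 80.2]
tcp_rot: [-3.136, 0.002, 0.15]
ft_force: [-0.8, 17.2, 4.8]
opening: 0.19
```

The stop is felt: the force rose from 10 to 17 N and position held at slide ≈46–47. I back off about 2 mm, then swing the handle over with the tool turning about the rod.

Request:
arm_command([
  [[0,0,0],[0,-0.0015,0],255],
  [[0,0,0],[0,-0.0025,0],255],
  [[0,0,0],[0,-0.0025,0],255],
])

```text
t: 6.75
eef_pos: [605.3, -236.5, 80.3]
tcp_rot: [-3.138, 0.001, 0.151]
ft_force: [-0.9, 10.5, 3.1]
opening: 0.185
```

Request:
arm_command([
  [[0,0.05,0],[-0.002,0,0],255],
  [[0,0.1,0],[-0.004,0,0.0002],255],
  [[0,0.15,0],[-0.006,0,0.0005],255],
  [[0,0.2,0],[-0.008,0,0.0008],255],
  [[0,0.2,0],[-0.008,0,0.0008],255],
])

```text
t: 7.25
eef_pos: [597.0, -238.1, 79.5]
tcp_rot: [-3.138, -0.201, 0.149]
ft_force: [3.5, 10.4, 0.5]
opening: 0.187
```

```bash
python3 -c "
from h import *
st()"
```

```text
t 7.25 fix [-164.3    7.8   79.5] rot [-3.138 -0.201  0.149] Fx 9.7 Fy -5.0 Fz 0.5 op 0.187
```

Request:
arm_command([
  [[0,0.05,0],[-0.002,0,0],255],
  [[0,0.05,0],[-0.002,0,0],255],
])

```text
t: 7.45
eef_pos: [595.0, -238.3, 79.0]
tcp_rot: [-3.137, -0.25, 0.15]
ft_force: [2.1, 10.1, 0.8]
opening: 0.187
```

```bash
python3 -c "
from h import *
st()"
```

```text
t 7.45 fix [-164.2    9.8   79. ] rot [-3.137 -0.25   0.15 ] Fx 9.7 Fy -3.6 Fz 0.8 op 0.187
```

Request:
arm_command([
  [[0,0.06,0],[-0.0024,0,0.0001],255],
  [[0,0.12,0],[-0.0048,0,0.0003],255],
  [[0,0.18,0],[-0.0072,0,0.0006],255],
  [[0,0.23,0],[-0.0092,0,0.001],255],
  [[0,0.23,0],[-0.0092,0,0.001],255],
])

```text
t: 7.95
eef_pos: [586.4, -239.3, 75.5]
tcp_rot: [-3.136, -0.481, 0.149]
ft_force: [2.6, 10.4, 1.1]
opening: 0.189
```

```bash
python3 -c "
from h import *
st()
shot('scene','s3')
im2=cv2.imread('pics/s3.png')[110:240,210:340]
cv2.imwrite('pics/c3.png',cv2.resize(im2,(500,500),interpolation=2))"
```

```text
t 7.95 fix [-163.8   18.4   75.5] rot [-3.136 -0.481  0.149] Fx 9.9 Fy -4.1 Fz 1.1 op 0.189
```

View pics/c3.png

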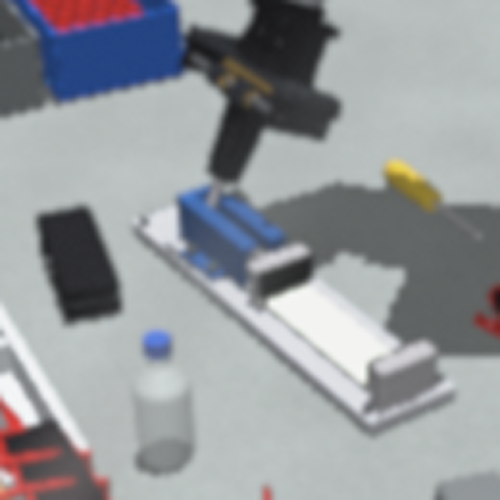

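The handle is swung over at about 0.48 rad with the jaw open. Now I ease it forward onto the notch edge.

Request:
arm_command([
  [[0,0,0],[0,-0.001,0],255],
  [[0,0,0],[0,-0.002,0],255],
  [[0,0,0],[0,-0.003,0],255],
  [[0,0,0],[0,-0.003,0],255],
])

```text
t: 8.4
eef_pos: [586.3, -236.1, 75.6]
tcp_rot: [-3.136, -0.479, 0.151]
ft_force: [-0.2, 10.2, -0.2]
opening: 0.188
```

Request:
arm_command([
  [[0,0,0],[0,-0.001,0],255],
  [[0,0,0],[0,-0.001,0],255],
])

```text
t: 8.6
eef_pos: [586.2, -235.1, 75.6]
tcp_rot: [-3.136, -0.479, 0.151]
ft_force: [-1.0, 8.8, 0.6]
opening: 0.188
```

Request:
arm_command([
  [[0,0,0],[0,-0.001,0],255],
  [[0,0,0],[0,-0.001,0],255],
])

```text
t: 8.8
eef_pos: [586.0, -234.3, 75.6]
tcp_rot: [-3.137, -0.479, 0.151]
ft_force: [-0.5, 8.3, 0.1]
opening: 0.187
```

Request:
arm_command([
  [[0,0,0],[0,-0.001,0],255],
  [[0,0,0],[0,-0.001,0],255],
])

```text
t: 9.0
eef_pos: [586.0, -234.2, 75.7]
tcp_rot: [-3.139, -0.479, 0.151]
ft_force: [-1.0, 6.8, -0.7]
opening: 0.186
```

Request:
arm_command([
  [[0,0,0],[0,-0.001,0],255],
  [[0,0,0],[0,-0.001,0],255],
])

```text
t: 9.2
eef_pos: [586.0, -234.1, 75.7]
tcp_rot: [-3.14, -0.479, 0.151]
ft_force: [-0.5, 5.2, -2.0]
opening: 0.192
```

```bash
python3 -c "
from h import *
st()"
```

```text
t 9.2 fix [-158.6   18.    75.7] rot [-3.14  -0.479  0.151] Fx 5.2 Fy -0.3 Fz -2.0 op 0.192
```

The position is held while the force falls, so the stem rests on the notch edge. I unload it and open.

Request:
arm_command([
  [[0,0,0],[0,-0.001,0],255],
  [[0,0,0],[0,-0.0025,0],255],
  [[0,0,0],[0,-0.0025,0],120],
  [[0,0,0],[0,-0.0025,0],120],
  [[0,0,0],[0,-0.0025,0],120],
  [[0,0,0],[0,-0.0025,0],120],
  [[0,0,0],[0,-0.0025,0],120],
  [[0,0,0],[0,-0.0025,0],120],
])

```text
t: 10.0
eef_pos: [585.9, -232.3, 76.2]
tcp_rot: [3.141, -0.48, 0.151]
ft_force: [0.0, 0.6, -1.0]
opening: 0.526
```

```bash
python3 -c "
from h import *
st()"
```

```text
t 10.0 fix [-156.9   17.8   76.2] rot [ 3.141 -0.48   0.151] Fx 0.6 Fy -0.1 Fz -1.0 op 0.526
```

Request:
arm_command([
  [[0,0,0],[0,0,-0.03],60],
  [[0,0,0],[0,0,-0.07],0],
  [[0,0,0],[0,0,-0.11],0],
  [[0,0,0],[0,0,-0.13],0],
  [[0,0,0],[0,0,-0.13],0],
])

```text
t: 10.5
eef_pos: [526.4, -242.0, 194.1]
tcp_rot: [3.138, -0.483, 0.152]
ft_force: [-0.1, 0.3, -1.2]
opening: 0.894
```

```bash
python3 -c "
from h import *
st();plan((431.7,298.5,190),1.458)"
```

```text
t 10.5 fix [-157.5   78.1  194.1] rot [ 3.138 -0.483  0.152] Fx 0.3 Fy 0.0 Fz -1.2 op 0.894
[array([-0.0124, -0.5486, -0.004 ]), array([ 0.3183, -0.4092, -1.2801])]
```

Request:
arm_command([
  [[0.318,-0.409,-1.28],[-0.012,-0.549,-0.004],0],
  [[0.318,-0.409,-1.28],[-0.012,-0.549,-0.004],0],
  [[0.318,-0.409,-1.28],[-0.012,-0.549,-0.004],0],
  [[0.318,-0.409,-1.28],[-0.012,-0.549,-0.004],0],
  [[0.318,-0.409,-1.28],[-0.012,-0.549,-0.004],0],
  [[0.318,-0.409,-1.28],[-0.012,-0.549,-0.004],0],
  [[0.318,-0.409,-1.28],[-0.012,-0.549,-0.004],0],
  [[0.318,-0.409,-1.28],[-0.012,-0.549,-0.004],0],
])

```text
t: 11.3
eef_pos: [456.9, 154.9, 189.1]
tcp_rot: [3.11, -0.057, 1.298]
ft_force: [1.4, -0.2, -0.2]
opening: 1.003
```

```bash
python3 -c "
from h import *
st();plan((431.7,298.5,150),1.458)"
```

```text
t 11.3 fix [245.4  87.1 189.1] rot [ 3.11  -0.057  1.298] Fx -0.4 Fy -1.4 Fz -0.2 op 1.003
[array([ 0.129 , -0.0644,  0.0445]), array([ 0.0362, -0.0541, -0.1612])]
```

Request:
arm_command([
  [[0.036,-0.054,-0.161],[0.129,-0.064,0.03],0],
  [[0.036,-0.054,-0.161],[0.129,-0.064,0.03],0],
  [[0.036,-0.054,-0.161],[0.129,-0.064,0.044],0],
  [[0.036,-0.054,-0.161],[0.129,-0.064,0.044],0],
  [[0.036,-0.054,-0.161],[0.129,-0.064,0.044],0],
  [[0.036,-0.054,-0.161],[0.129,-0.064,0.044],0],
])

```text
t: 11.9
eef_pos: [433.7, 295.7, 151.2]
tcp_rot: [3.14, -0.002, 1.452]
ft_force: [-0.2, 1.0, -0.1]
opening: 0.998
```

```bash
python3 -c "
from h import *
shot('scene','s4');shot('top','t4')
im=cv2.imread('pics/t4.png')[130:290,220:480];im2=cv2.imread('pics/s4.png')[110:270,230:430]
cv2.imwrite('pics/c4.png',np.hstack([cv2.resize(im,(450,277),interpolation=2),cv2.resize(im2,(346,277),interpolation=2)]))
st();plan((431.7,298.5,10),1.458)
P=pts('top',np.load('pics/t4.npy'));q=tofx(P[170:225,322:480])
k=(q[...,2]>52)&(q[...,2]<60)&(abs(q[...,1])<31); print(np.histogram(q[k][:,0],bins=np.arange(-80,200,4)))
"
```

```text
t 12.0 fix [387.6  88.4 151.8] rot [ 3.139e+00 -2.000e-03  1.450e+00] Fx 0.2 Fy -0.3 Fz 0.8 op 1.001
[array([ 0.0026, -0.0031,  0.1418]), array([ 0.0024, -0.0021, -0.0078])]
(array([ 5,  5,  2, 10,  8,  5,  0,  0,  0,  1, 11, 25, 28, 26, 30, 27, 20,
        0,  0,  0,  0,  0,  0,  0,  0,  0,  0,  0,  0,  0,  0,  0,  0,  0,
        0,  0,  0,  0,  0,  0,  0,  0,  0,  0,  0,  0,  0,  0,  0,  0,  0,
        0,  0,  0,  0,  0,  0, 18, 25, 26, 30, 28, 26, 27,  0,  0,  0,  0,
        0]), array([-80, -76, -72, -68, -64, -60, -56, -52, -48, -44, -40, -36, -32,
       -28, -24, -20, -16, -12,  -8,  -4,   0,   4,   8,  12,  16,  20,
        24,  28,  32,  36,  40,  44,  48,  52,  56,  60,  64,  68,  72,
        76,  80,  84,  88,  92,  96, 100, 104, 108, 112, 116, 120, 124,
       128, 132, 136, 140, 144, 148, 152, 156, 160, 164, 168, 172, 176,
       180, 184, 188, 192, 196]))
```

View pics/c4.png

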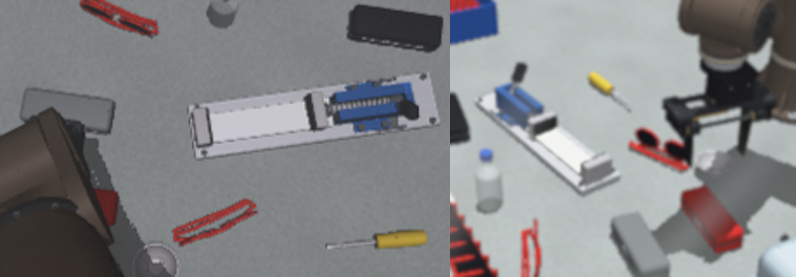

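The top crop shows the jaw held open (face ≈ -14, gap ≈ 164 mm) with the handle leaning to +y. The gripper is above the red case, so I descend.

Request:
arm_command([
  [[0.002,-0.002,-0.008],[0.0026,-0.003,0.04],0],
  [[0.002,-0.002,-0.008],[0.0026,-0.003,0.08],0],
  [[0.002,-0.002,-0.008],[0.0026,-0.003,0.115],0],
  [[0.002,-0.002,-0.008],[0.0026,-0.003,0.135],0],
  [[0.002,-0.002,-0.008],[0.0026,-0.003,0.143],0],
  [[0.002,-0.002,-0.008],[0.0026,-0.003,0.143],0],
  [[0.002,-0.002,-0.008],[0.0026,-0.003,0.143],0],
])

```text
t: 12.7
eef_pos: [432.0, 299.3, 9.5]
tcp_rot: [3.14, -0.001, 1.459]
ft_force: [-0.9, 0.3, 0.2]
opening: 1.003
```

```bash
python3 -c "
from h import *
st();plan((431.7,298.5,8.5),1.458)
"
```

```text
t 12.7 fix [391.9  89.9   9.5] rot [ 3.140e+00 -1.000e-03  1.459e+00] Fx 0.5 Fy 0.8 Fz 0.2 op 1.003
[array([-0.0009, -0.0002,  0.001 ]), array([ 0.0013, -0.0007,  0.001 ])]
```

Close (95 → 56 mm, opening ≈ 0.59).

Request:
arm_command([
  [[0,0,0],[-0.001,0,0.001],255],
  [[0,0,0],[-0.001,0,0.001],255],
  [[0,0,0],[-0.001,0,0.001],255],
  [[0,0,0],[-0.001,0,0.001],255],
  [[0,0,0],[-0.001,0,0.001],255],
  [[0,0,0],[-0.001,0,0.001],255],
  [[0,0,0],[-0.001,0,0.001],255],
  [[0,0,0],[-0.001,0,0.001],255],
])

```text
t: 13.5
eef_pos: [431.2, 298.5, 7.6]
tcp_rot: [3.141, 0.0, 1.46]
ft_force: [-0.2, -0.1, 2.2]
opening: 0.589
```

Request:
arm_command([
  [[0,0,0],[0,0,-0.02],255],
  [[0,0,0],[0,0,-0.05],255],
  [[0,0,0],[0,0,-0.09],255],
  [[0,0,0],[0,0,-0.12],255],
  [[0,0,0],[0,0,-0.12],255],
  [[0,0,0],[0,0,-0.12],255],
])

```text
t: 14.1
eef_pos: [431.0, 298.4, 127.5]
tcp_rot: [3.141, -0.0, 1.46]
ft_force: [-0.4, -0.6, -2.6]
opening: 0.588
```

```bash
python3 -c "
from h import *
st();plan(fx(70,0,128),1.722)
"
```

```text
t 14.1 fix [391.1  91.  127.5] rot [ 3.141 -0.     1.46 ] Fx -0.6 Fy 0.5 Fz -2.6 op 0.588
[array([-0.2865,  0.1712, -0.0005]), array([ 0.0006, -0.    , -0.2622])]
```

Request:
arm_command([
  [[0,0,-0.05],[-0.03,0.018,0],255],
  [[0,0,-0.1],[-0.067,0.04,0],255],
  [[0,0,-0.15],[-0.105,0.063,0],255],
  [[0,0,-0.2],[-0.145,0.087,0],255],
  [[0,0,-0.262],[-0.185,0.11,0],255],
  [[0,0,-0.262],[-0.225,0.135,0],255],
  [[0,0,-0.262],[-0.26,0.156,0],255],
  [[0,0,-0.262],[-0.2865,0.171,0],255],
])

```text
t: 14.9
eef_pos: [569.5, -7.6, 125.5]
tcp_rot: [-3.139, -0.0, 1.72]
ft_force: [-0.3, 1.1, -0.8]
opening: 0.587
```

Request:
arm_command([
  [[0,0,0],[0,0,0],255],
  [[0,0,0],[0,0,0],255],
])

```text
t: 15.1
eef_pos: [568.6, -5.5, 125.8]
tcp_rot: [-3.139, -0.001, 1.72]
ft_force: [-0.0, 0.4, -1.1]
opening: 0.588
```

```bash
python3 -c "
from h import *
st();plan(fx(70,0,128),1.722)
shot('scene','s5');im2=cv2.imread('pics/s5.png')[110:270,230:430]
cv2.imwrite('pics/c5.png',cv2.resize(im2,(600,480),interpolation=2))
d=np.load('pics/s5.npy');im=cv2.imread('pics/s5.png').astype(int)
q=tofx(pts('scene',d)); m=(im[...,2]>1.8*im[...,1])&(im[...,2]>90)&(q[...,2]>60)&(q[...,0]>-50)&(q[...,0]<220)&(abs(q[...,1])<60)
print(m.sum(),q[m].min(0).round(1),q[m].max(0).round(1),np.percentile(q[m],[2,98],axis=0).round(1))
"
```

```text
t 15.1 fix [ 69.9   0.8 125.8] rot [-3.139e+00 -1.000e-03  1.720e+00] Fx 0.4 Fy -0.0 Fz -1.1 op 0.588
[array([ 0.0001,  0.0008, -0.0022]), array([-0.0029, -0.0007, -0.0016])]
408 [ 18.7 -31.4 123. ] [150.4  23.  162.4] [[ 36.3 -30.1 128.5]
 [146.5  18.5 161.3]]
```

View pics/c5.png

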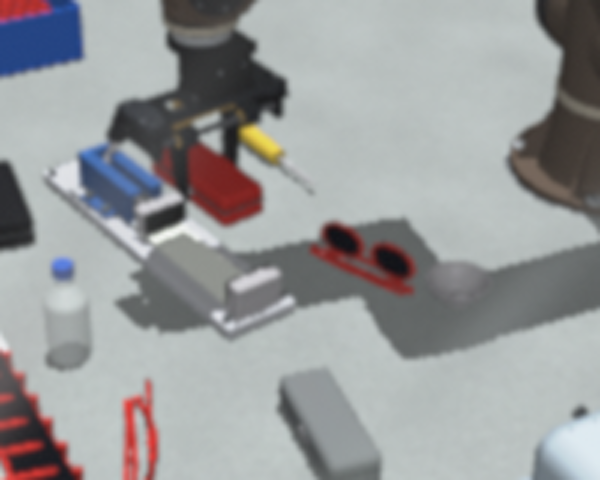

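```bash
python3 -c "
from h import *
for n in ('s5','scene0'):
    q=tofx(pts('scene',np.load(f'pics/{n}.npy')))
    k=(q[...,2]>54)&(q[...,2]<61)&(q[...,0]>120)&(q[...,0]<200)&(abs(q[...,1])<40)
    print(n,k.sum(),q[k].min(0).round(1),q[k].max(0).round(1),np.percentile(q[k],[3,50,97],axis=0).round(1).tolist())
    k=(q[...,2]>13)&(q[...,2]<18)&(q[...,0]>100)&(q[...,0]<200)&(abs(q[...,1])<70)
    print('plate',k.sum(),q[k].min(0).round(1),q[k].max(0).round(1))
im=cv2.imread('pics/s5.png').astype(int);q=tofx(pts('scene',np.load('pics/s5.npy')))
m=(im[...,2]>1.8*im[...,1])&(im[...,2]>90)&(q[...,2]>60)&(q[...,0]>-50)&(q[...,0]<220)&(abs(q[...,1])<60)
e=m&(q[...,0]>135);print('end',np.percentile(q[e],[5,25,50,75,95],axis=0).round(1).tolist())
t=m&(q[...,2]>157);print('top',t.sum(),np.percentile(q[t],[2,50,98],axis=0).round(1).tolist())
"
```

```text
s5 78 [148.1 -33.3  54. ] [180.5  26.6  60.7] [[150.4, -32.4, 54.4], [163.1, -6.1, 56.5], [176.5, 24.7, 59.5]]
plate 113 [100.3 -51.   13.1] [181.8  40.9  18. ]
scene0 74 [147.7 -33.3  54. ] [179.5  26.3  60.5] [[150.0, -32.2, 54.2], [164.4, -4.6, 57.2], [177.9, 22.9, 60.3]]
plate 111 [100.7 -51.9  13. ] [182.4  37.9  17.9]
end [[136.5, -28.3, 128.8], [139.9, -19.9, 134.4], [142.4, -6.1, 144.5], [144.2, 7.2, 153.4], [146.6, 16.2, 158.2]]
top 120 [[42.9, -27.4, 157.0], [97.9, -1.4, 158.5], [143.5, 16.9, 162.1]]
```

The scene camera's own fixture bias (y ≈ -2.5) explains the offset, so the case sits square at x≈70, y≈0. I lower it.

Request:
arm_command([
  [[-0.003,0,0],[-0.0015,0.0008,0.03],255],
  [[-0.003,0,0],[-0.0015,0.0008,0.05],255],
  [[-0.003,0,0],[-0.0015,0.0008,0.065],255],
  [[-0.003,0,0],[-0.0015,0.0008,0.075],255],
  [[-0.003,0,0],[-0.0015,0.0008,0.082],255],
  [[-0.003,0,0],[-0.0015,0.0008,0.087],255],
  [[-0.003,0,0],[-0.0015,0.0008,0.089],255],
  [[-0.003,0,0],[-0.0015,0.0008,0.089],255],
])

```text
t: 15.95
eef_pos: [570.4, -6.5, 38.7]
tcp_rot: [3.138, 0.0, 1.722]
ft_force: [0.5, -0.2, -2.0]
opening: 0.589
```

```bash
python3 -c "
from h import *
st();plan(fx(68.5,0,31.6),1.722)
"
```

```text
t 15.95 fix [68.7 -0.9 38.7] rot [3.138 0.    1.722] Fx -0.3 Fy -0.4 Fz -2.0 op 0.589
[array([-0.0002, -0.0009,  0.0071]), array([ 0.0032,  0.0003, -0.0001])]
```

Request:
arm_command([
  [[0.003,0,0],[0,-0.001,0.002],255],
  [[0.003,0,0],[0,-0.001,0.004],255],
  [[0.003,0,0],[0,-0.001,0.0055],255],
  [[0.003,0,0],[0,-0.001,0.0055],255],
])

```text
t: 16.35
eef_pos: [569.3, -6.7, 32.9]
tcp_rot: [-3.141, 0.0, 1.722]
ft_force: [-0.4, -0.3, -1.6]
opening: 0.591
```

Request:
arm_command([
  [[0,0,0],[0,0,0.0006],255],
  [[0,0,0],[0,0,0.0006],255],
])

```text
t: 16.55
eef_pos: [569.4, -6.7, 32.4]
tcp_rot: [3.141, 0.0, 1.722]
ft_force: [-0.1, 0.4, -0.1]
opening: 0.587
```

Request:
arm_command([
  [[0,0,0],[0,0,0.0006],255],
  [[0,0,0],[0,0,0.0006],255],
])

```text
t: 16.75
eef_pos: [569.4, -6.7, 31.8]
tcp_rot: [3.142, 0.0, 1.722]
ft_force: [0.7, 0.8, -0.7]
opening: 0.587
```

Request:
arm_command([
  [[0,0,0],[0,0,0.0006],255],
  [[0,0,0],[0,0,0.0006],255],
])

```text
t: 16.95
eef_pos: [569.4, -6.7, 31.6]
tcp_rot: [3.141, 0.0, 1.722]
ft_force: [-2.0, 0.6, 4.0]
opening: 0.588
```

Request:
arm_command([
  [[0,0,0],[0,0,0.0006],255],
  [[0,0,0],[0,0,0.0006],255],
])

```text
t: 17.15
eef_pos: [569.4, -6.7, 31.5]
tcp_rot: [3.141, 0.0, 1.722]
ft_force: [-3.9, 0.2, 12.8]
opening: 0.59
```

Contact is at TCP z 31.5, as predicted (bed at 24). I ease off and open.

Request:
arm_command([
  [[0,0,0],[0,0,-0.0006],255],
  [[0,0,0],[0,0,-0.0006],0],
  [[0,0,0],[0,0,-0.0006],0],
  [[0,0,0],[0,0,-0.0006],0],
  [[0,0,0],[0,0,-0.0006],0],
  [[0,0,0],[0,0,-0.0006],0],
  [[0,0,0],[0,0,-0.0006],0],
  [[0,0,0],[0,0,-0.0006],0],
])

```text
t: 17.95
eef_pos: [569.4, -6.7, 31.2]
tcp_rot: [-3.142, 0.0, 1.722]
ft_force: [-0.6, 0.4, 0.2]
opening: 0.996
```

Request:
arm_command([
  [[0,0,0],[0,0,-0.03],0],
  [[0,0,0],[0,0,-0.07],0],
  [[0,0,0],[0,0,-0.11],0],
  [[0,0,0],[0,0,-0.15],0],
  [[0,0,0],[-0.05,0.03,-0.17],0],
  [[0,0,0],[-0.09,0.05,-0.17],0],
])

```text
t: 18.55
eef_pos: [630.4, -83.5, 204.6]
tcp_rot: [3.137, 0.002, 1.724]
ft_force: [0.8, 0.5, -0.0]
opening: 1.002
```

```bash
python3 -c "
from h import *
st()
shot('scene','s6');im2=cv2.imread('pics/s6.png')[110:270,230:430]
im,d=shot('top','t6')
cv2.imwrite('pics/c6.png',np.hstack([cv2.resize(im2,(400,320),interpolation=2),cv2.resize(im[150:280,320:480],(394,320),interpolation=2)]))
for n,cam in(('s6','scene'),('t6','top')):
  im=cv2.imread(f'pics/{n}.png').astype(int);q=tofx(pts(cam,np.load(f'pics/{n}.npy')))
  m=(im[...,2]>1.8*im[...,1])&(im[...,2]>90)&(q[...,2]>58)&(q[...,2]<70)&(q[...,0]>-30)&(q[...,0]<220)&(abs(q[...,1])<60)
  if m.sum()>20:print(cam,m.sum(),cv2.minAreaRect(q[m][:,:2].astype('f4')),np.median(q[m][:,2]))
  k=(q[...,2]>52)&(q[...,2]<66)&~m&(abs(q[...,1])<28)&(q[...,0]>-50)&(q[...,0]<190)
  print(np.histogram(q[k][:,0],bins=np.arange(-50,195,6)))
"
```

```text
t 18.55 fix [-16.5 -48.5 204.6] rot [3.137e+00 2.000e-03 1.724e+00] Fx 0.4 Fy -0.9 Fz -0.0 op 1.002
scene 364 ((71.92640686035156, -3.585786819458008), (150.9779510498047, 56.722923278808594), 0.838314950466156) 62.455330405281984
(array([ 0,  2, 12, 13, 14, 16,  5,  4,  1,  2,  1,  0,  3,  1,  3,  1,  3,
        2,  1,  1,  0,  5,  2,  1,  0,  0,  0,  2,  2,  0,  2,  9, 15,  9,
       14, 15, 17, 24,  2,  0]), array([-50, -44, -38, -32, -26, -20, -14,  -8,  -2,   4,  10,  16,  22,
        28,  34,  40,  46,  52,  58,  64,  70,  76,  82,  88,  94, 100,
       106, 112, 118, 124, 130, 136, 142, 148, 154, 160, 166, 172, 178,
       184, 190]))
top 981 ((69.94723510742188, 0.6590480804443359), (147.9694366455078, 54.58856201171875), 1.1028231382369995) 63.18793837727867
(array([ 0,  0,  0,  4, 16, 23,  3,  6,  3,  3,  1,  4,  2,  1,  3,  2,  0,
        1,  2,  0,  1,  2,  1,  0,  2,  1,  0,  2,  2,  0,  1,  4,  7, 29,
       44, 42, 41, 27,  0,  0]), array([-50, -44, -38, -32, -26, -20, -14,  -8,  -2,   4,  10,  16,  22,
        28,  34,  40,  46,  52,  58,  64,  70,  76,  82,  88,  94, 100,
       106, 112, 118, 124, 130, 136, 142, 148, 154, 160, 166, 172, 178,
       184, 190]))
```

View pics/c6.png

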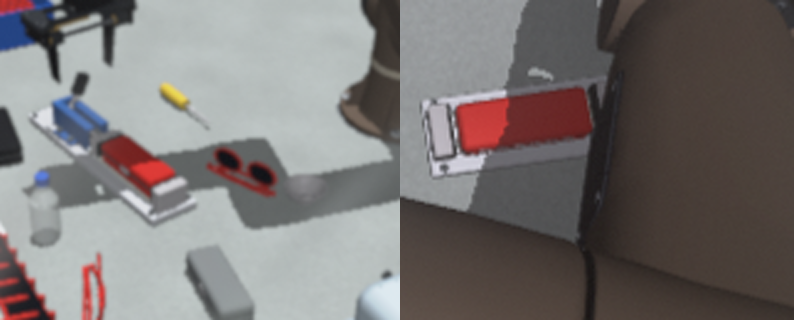

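Both cameras show the red case flat (top at 63–64 mm) between the jaws, square to about 1° and inside the gap. The handle is still hooked. Now back to the handle.

```bash
cat >> h.py <<'E'
def plan2(pos,rpy):
    from scipy.spatial.transform import Rotation as R
    s=env.state(); R0=R.from_euler('xyz',s['tcp_rot']); R1=R.from_euler('xyz',rpy)
    print((R0.inv().apply(np.array(pos)-s['eef_pos'])/1000).round(4),(R0.inv()*R1).as_rotvec().round(4))
E
python3 -c "
from h import *
plan2((526.4,-241.5,194),(np.pi,-.48,.151))
im=cv2.imread('pics/s6.png');q=tofx(pts('scene',np.load('pics/s6.npy')));
k=(q[...,2]>80)&(q[...,2]<125)&(q[...,0]<-120)&(q[...,0]>-200)&(abs(q[...,1])<60);print(k.sum(),q[k].min(0),q[k].max(0),q[k].mean(0))
t=k&(q[...,2]>105);print(q[t].mean(0))
q=tofx(pts('top',np.load('pics/t4.npy')))
t=(q[...,2]>104)&(q[...,2]<120)&(q[...,0]<-120)&(q[...,0]>-200)&(abs(q[...,1])<70);print('t4',t.sum(),q[t].mean(0),q[t].min(0),q[t].max(0))
"
```

```text
[-0.1368 -0.1267  0.0075] [-0.3717  0.376   1.536 ]
73 [-169.54654295    5.64677581   81.69381962] [-141.6654774    42.19906329  114.67475271] [-154.33661791   22.61378283   97.83521408]
[-154.04428312   27.5254927   110.4814675 ]
t4 63 [-155.29240856   33.84765019  111.04786233] [-164.38592869   20.28493262  104.12705917] [-147.44937865   45.72634338  118.3691558 ]
```

Request:
arm_command([
  [[-0.372,0.376,1.536],[-0.137,-0.127,-0.02],0],
  [[-0.372,0.376,1.536],[-0.137,-0.127,-0.02],0],
  [[-0.372,0.376,1.536],[-0.137,-0.127,-0.02],0],
  [[-0.372,0.376,1.536],[-0.137,-0.127,-0.02],0],
  [[-0.372,0.376,1.536],[-0.137,-0.127,-0.02],0],
  [[-0.372,0.376,1.536],[-0.137,-0.127,-0.02],0],
  [[-0.372,0.376,1.536],[-0.137,-0.127,-0.02],0],
  [[-0.372,0.376,1.536],[-0.137,-0.127,-0.02],0],
])

```text
t: 19.45
eef_pos: [523.6, -237.9, 220.7]
tcp_rot: [3.064, -0.363, 0.581]
ft_force: [0.4, 0.0, 0.8]
opening: 1.002
```

```bash
python3 -c "
from h import *
st();plan2((526.4,-241.5,194),(np.pi,-.48,.151))
"
```

```text
t 19.45 fix [-153.1   80.3  220.7] rot [ 3.064 -0.363  0.581] Fx -0.0 Fy -0.4 Fz 0.8 op 1.002
[-0.0091  0.0025  0.0254] [-0.0993  0.0994  0.3964]
```

Request:
arm_command([
  [[-0.099,0.099,0.396],[-0.009,0.0025,0.025],0],
  [[-0.099,0.099,0.396],[-0.009,0.0025,0.025],0],
  [[-0.099,0.099,0.396],[-0.009,0.0025,0.025],0],
  [[-0.099,0.099,0.396],[-0.009,0.0025,0.025],0],
  [[-0.099,0.099,0.396],[-0.009,0.0025,0.025],0],
])

```text
t: 19.95
eef_pos: [526.7, -241.3, 194.7]
tcp_rot: [3.138, -0.478, 0.163]
ft_force: [-0.0, -0.0, 0.5]
opening: 1.0
```

```bash
python3 -c "
from h import *
st();plan2((585.9,-233.8,76),(np.pi,-.48,.151))
shot('scene','s7');cv2.imwrite('pics/c7.png',cv2.resize(cv2.imread('pics/s7.png')[110:240,210:340],(500,500),interpolation=2))
"
```

```text
t 19.95 fix [-156.9   77.7  194.7] rot [ 3.138 -0.478  0.163] Fx -0.0 Fy 0.0 Fz 0.5 op 1.0
[-0.0016  0.0017  0.1328] [-0.0022  0.0022  0.0105]
```

View pics/c7.png

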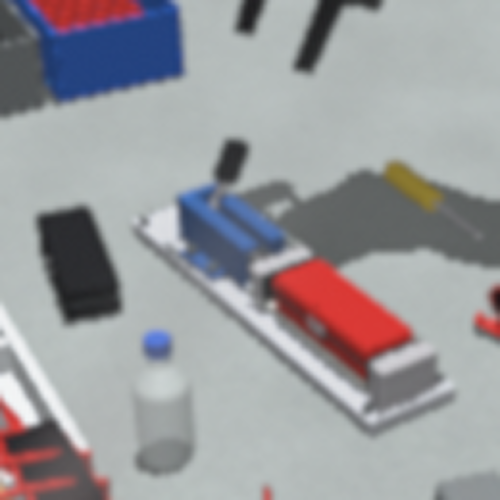

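Request:
arm_command([
  [[0,0,0.01],[-0.0016,0.0017,0.04],0],
  [[0,0,0.01],[-0.0016,0.0017,0.08],0],
  [[0,0,0.01],[-0.0016,0.0017,0.115],0],
  [[0,0,0.01],[-0.0016,0.0017,0.133],0],
  [[0,0,0.01],[-0.0016,0.0017,0.133],0],
  [[0,0,0.01],[-0.0016,0.0017,0.133],0],
])

```text
t: 20.6
eef_pos: [586.2, -233.9, 76.1]
tcp_rot: [-3.139, -0.478, 0.15]
ft_force: [0.7, 0.1, -0.0]
opening: 0.998
```

```bash
python3 -c "
from h import *
st();plan2((585.9,-233.8,76),(np.pi,-.48,.151))
"
```

```text
t 20.6 fix [-158.5   17.8   76.1] rot [-3.139 -0.478  0.15 ] Fx 0.0 Fy -0.7 Fz -0.0 op 0.998
[-0.0003 -0.0002 -0.0001] [-0.0022  0.0016 -0.0013]
```

Request:
arm_command([
  [[0,0,0],[0,0,0],255],
  [[0,0,0],[0,0,0],255],
  [[0,0,0],[0,0,0],255],
  [[0,0,0],[0,0,0],255],
  [[0,0,0],[0,0,0],255],
  [[0,0,0],[0,0,0],255],
  [[0,0,0],[0,0,0],255],
  [[0,0,0],[0,0,0],255],
])

```text
t: 21.4
eef_pos: [586.1, -234.0, 75.7]
tcp_rot: [-3.139, -0.478, 0.148]
ft_force: [-0.5, -0.3, 0.0]
opening: 0.383
```

Request:
arm_command([
  [[0,0,0],[0,0,0],255],
  [[0,0,0],[0,0,0],255],
  [[0,0,0],[0,0,0],255],
  [[0,0,0],[0,0,0],255],
  [[0,0,0],[0,0,0],255],
  [[0,0,0],[0,0,0],255],
])

```text
t: 22.0
eef_pos: [586.1, -233.9, 75.8]
tcp_rot: [-3.138, -0.478, 0.148]
ft_force: [-0.3, -0.3, -0.4]
opening: 0.188
```

```bash
python3 -c "
from h import *
st()
"
```

```text
t 22.0 fix [-158.5   17.9   75.8] rot [-3.138 -0.478  0.148] Fx -0.3 Fy 0.3 Fz -0.4 op 0.188
```

Request:
arm_command([
  [[0,0,0],[0,0.0015,0],255],
  [[0,0,0],[0,0.003,0],255],
  [[0,0,0],[0,0.0045,0],255],
  [[0,0,0],[0,0.005,0],255],
  [[0,0,0],[0,0.005,0],255],
])

```text
t: 22.5
eef_pos: [586.5, -237.0, 75.5]
tcp_rot: [-3.135, -0.478, 0.148]
ft_force: [-0.3, 9.6, 2.7]
opening: 0.186
```

```bash
python3 -c "
from h import *
st()
"
```

```text
t 22.5 fix [-161.6   18.    75.5] rot [-3.135 -0.478  0.148] Fx 9.6 Fy -1.2 Fz 2.7 op 0.186
```

Request:
arm_command([
  [[0,-0.06,0],[0.0024,0,0.0001],255],
  [[0,-0.12,0],[0.0048,0,0.0003],255],
  [[0,-0.18,0],[0.0072,0,0.0006],255],
  [[0,-0.24,0],[0.0095,0,0.0011],255],
  [[0,-0.24,0],[0.0095,0,0.0011],255],
])

```text
t: 23.0
eef_pos: [595.7, -235.7, 78.9]
tcp_rot: [-3.136, -0.234, 0.15]
ft_force: [-2.8, 8.1, 3.4]
opening: 0.19
```

```bash
python3 -c "
from h import *
st()
"
```

```text
t 23.0 fix [-161.7    8.7   78.9] rot [-3.136 -0.234  0.15 ] Fx 8.5 Fy 1.6 Fz 3.4 op 0.19
```

Request:
arm_command([
  [[0,-0.06,0],[0.0024,0,0.0001],255],
  [[0,-0.12,0],[0.0048,0,0.0003],255],
  [[0,-0.18,0],[0.0072,0,0.0006],255],
  [[0,-0.235,0],[0.0095,0,0.0011],255],
  [[0,-0.235,0],[0.0095,0,0.0011],255],
])

```text
t: 23.5
eef_pos: [605.0, -234.3, 79.9]
tcp_rot: [-3.136, 0.001, 0.15]
ft_force: [-3.4, 8.4, 7.0]
opening: 0.192
```

```bash
python3 -c "
from h import *
st()
"
```

```text
t 23.5 fix [-161.8   -0.7   79.9] rot [-3.136e+00  1.000e-03  1.500e-01] Fx 8.8 Fy 2.1 Fz 7.0 op 0.192
```

Request:
arm_command([
  [[0,0,0],[0,-0.002,-0.0005],255],
  [[0,0,0],[0,-0.004,-0.0005],255],
  [[0,0,0],[0,-0.006,-0.0005],255],
  [[0,0,0],[0,-0.008,-0.0005],255],
  [[0,0,0],[0,-0.01,-0.0005],255],
  [[0,0,0],[0,-0.01,-0.0005],255],
])

```text
t: 24.1
eef_pos: [603.1, -224.6, 80.4]
tcp_rot: [-3.136, -0.002, 0.149]
ft_force: [-0.3, 9.1, -0.9]
opening: 0.188
```

```bash
python3 -c "
from h import *
st()
"
```

```text
t 24.1 fix [-151.8   -0.3   80.4] rot [-3.136e+00 -2.000e-03  1.490e-01] Fx 9.1 Fy -1.1 Fz -0.9 op 0.188
```

Request:
arm_command([
  [[0,0,0],[0,-0.001,0],255],
  [[0,0,0],[0,-0.002,0],255],
  [[0,0,0],[0,-0.003,0],255],
  [[0,0,0],[0,-0.004,0],255],
  [[0,0,0],[0,-0.004,0],255],
])

```text
t: 24.6
eef_pos: [602.6, -220.9, 80.4]
tcp_rot: [-3.137, -0.002, 0.149]
ft_force: [0.4, 8.3, -1.1]
opening: 0.187
```

```bash
python3 -c "
from h import *
st()
"
```

```text
t 24.6 fix [-148.1   -0.3   80.4] rot [-3.137e+00 -2.000e-03  1.490e-01] Fx 8.1 Fy -1.6 Fz -1.1 op 0.187
```

Request:
arm_command([
  [[0,0,0],[0,-0.001,0],255],
  [[0,0,0],[0,-0.002,0],255],
  [[0,0,0],[0,-0.002,0],255],
])

```text
t: 24.9
eef_pos: [602.3, -219.0, 80.4]
tcp_rot: [-3.137, -0.002, 0.149]
ft_force: [-0.4, 6.9, -0.3]
opening: 0.185
```

Request:
arm_command([
  [[0,0,0],[0,-0.001,0],255],
  [[0,0,0],[0,-0.001,0],255],
])

```text
t: 25.1
eef_pos: [602.1, -218.1, 80.4]
tcp_rot: [-3.137, -0.002, 0.149]
ft_force: [-0.6, 8.1, -1.0]
opening: 0.187
```

Request:
arm_command([
  [[0,0,0],[0,-0.001,0],255],
  [[0,0,0],[0,-0.001,0],255],
])

```text
t: 25.3
eef_pos: [602.0, -217.5, 80.5]
tcp_rot: [-3.137, -0.003, 0.149]
ft_force: [0.4, 5.7, -1.3]
opening: 0.189
```

Request:
arm_command([
  [[0,0,0],[0,-0.001,0],255],
  [[0,0,0],[0,-0.001,0],255],
])

```text
t: 25.5
eef_pos: [602.1, -217.4, 80.6]
tcp_rot: [-3.139, -0.003, 0.149]
ft_force: [-0.9, 1.6, -2.4]
opening: 0.187
```

Request:
arm_command([
  [[0,0,0],[0,-0.001,0],255],
  [[0,0,0],[0,-0.001,0],255],
])

```text
t: 25.7
eef_pos: [602.1, -217.2, 80.8]
tcp_rot: [-3.14, -0.004, 0.149]
ft_force: [0.0, -5.1, -4.6]
opening: 0.19
```

```bash
python3 -c "
from h import *
st()
"
```

```text
t 25.7 fix [-144.4   -0.4   80.8] rot [-3.14  -0.004  0.149] Fx -5.0 Fy 0.8 Fz -4.6 op 0.19
```

The jaw is clamped: position held and force reversed at slide ≈25–26 mm. I back off to near zero force and open.

Request:
arm_command([
  [[0,0,0],[0,0.0007,0],255],
  [[0,0,0],[0,0.0007,0],255],
])

```text
t: 25.9
eef_pos: [602.1, -217.3, 80.7]
tcp_rot: [-3.139, -0.003, 0.149]
ft_force: [-1.3, -2.1, -5.1]
opening: 0.189
```

```bash
python3 -c "
from h import *
st()
shot('scene','s8');cv2.imwrite('pics/c8.png',cv2.resize(cv2.imread('pics/s8.png')[110:240,210:340],(500,500),interpolation=2))
"
```

```text
t 25.9 fix [-144.4   -0.4   80.7] rot [-3.139e+00 -3.000e-03  1.490e-01] Fx -1.8 Fy 1.6 Fz -5.1 op 0.189
```

View pics/c8.png

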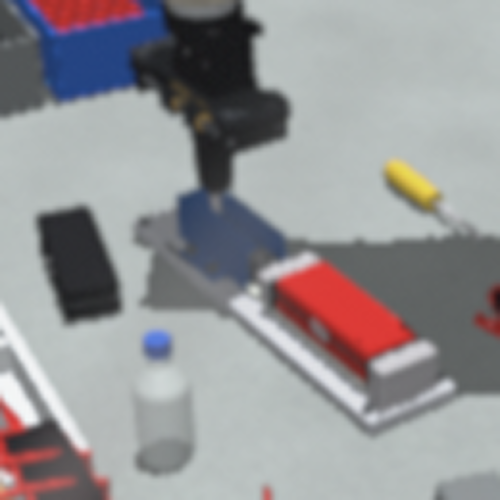

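The case is clamped between both pads and the handle is upright. I open and withdraw straight up.

Request:
arm_command([
  [[0,0,0],[0,0,0],120],
  [[0,0,0],[0,0,0],120],
  [[0,0,0],[0,0,0],120],
  [[0,0,0],[0,0,0],120],
  [[0,0,0],[0,0,0],60],
  [[0,0,0],[0,0,0],60],
  [[0,0,0],[0,0,0],60],
])

```text
t: 26.65
eef_pos: [602.2, -217.1, 80.9]
tcp_rot: [-3.139, -0.004, 0.149]
ft_force: [-0.2, 0.1, -0.7]
opening: 0.718
```

Request:
arm_command([
  [[0,0,0],[0,0,-0.03],0],
  [[0,0,0],[0,0,-0.07],0],
  [[0,0,0],[0,0,-0.11],0],
  [[0,0,0],[-0.04,0.02,-0.13],0],
  [[0,0,0],[-0.09,0.05,-0.13],0],
  [[0,0,0],[-0.14,0.08,-0.13],0],
  [[0,0,0],[-0.14,0.08,-0.13],0],
  [[0,0,0],[-0.14,0.08,-0.13],0],
])

```text
t: 27.45
eef_pos: [473.9, -318.8, 210.5]
tcp_rot: [-3.139, -0.004, 0.146]
ft_force: [0.1, 0.3, -0.4]
opening: 1.002
```

```bash
python3 -c "
from h import *
st()
shot('scene','s9');im2=cv2.imread('pics/s9.png')[110:240,210:340]
im,d=shot('top','t9')
cv2.imwrite('pics/c9.png',np.hstack([cv2.resize(im2,(380,380),interpolation=2),cv2.resize(im[130:290,310:480],(404,380),interpolation=2)]))
for n,cam in(('s9','scene'),('t9','top')):
  im=cv2.imread(f'pics/{n}.png').astype(int);q=tofx(pts(cam,np.load(f'pics/{n}.npy')))
  m=(im[...,2]>1.8*im[...,1])&(im[...,2]>90)&(q[...,2]>58)&(q[...,2]<70)&(q[...,0]>-30)&(q[...,0]<220)&(abs(q[...,1])<60)
  if m.sum()>20:print(cam,m.sum(),cv2.minAreaRect(q[m][:,:2].astype('f4')),np.median(q[m][:,2]))
  t=(q[...,2]>100)&(q[...,2]<128)&(q[...,0]<-110)&(q[...,0]>-190)&(abs(q[...,1])<35)
  if t.sum(): print('grip',t.sum(),q[t].min(0),q[t].max(0))
"
```

```text
t 27.45 fix [-225.5  141.6  210.5] rot [-3.139 -0.004  0.146] Fx 0.3 Fy -0.1 Fz -0.4 op 1.002
scene 373 ((76.29524230957031, -6.729887008666992), (56.79533386230469, 150.64430236816406), 88.63549041748047) 62.771155758530654
grip 46 [-153.11557916  -16.54975441  100.7195809 ] [-127.30585245    6.73452231  124.20042725]
top 986 ((74.23287963867188, 0.8139553070068359), (54.40071105957031, 149.4047393798828), 89.93537139892578) 63.16436477273862
grip 79 [-151.42386975  -11.04102215  101.02339023] [-133.57585602   12.37335673  125.13810678]
```

View pics/c9.png

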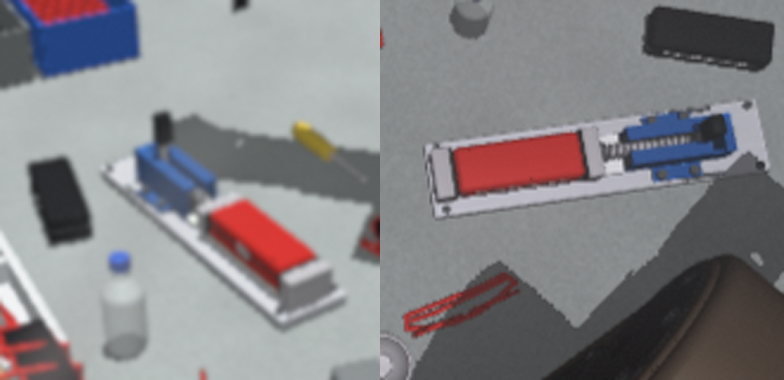

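The case is centred at x≈74, y≈0.8, square and flat. The handle is upright, with the grip centred at x≈-142.5, y≈0.7.

```bash
python3 -c "
from h import *
print(env.job_done()); st()"
```

```text
the job is handed in; nothing more can be done
None
the job is handed in; nothing more can be done
```

The red case is clamped in the fixture with the handle upright, and I handed the job in at about 27.5 s; no verdict was reported.

**What I did:** I pulled the handle back until I felt the stop, at a slide of about 46 mm with 17 N on the wrist. I backed off, swung the handle into the notch and let go, and the jaw stayed open. I then set the red case on the bed, touching down with about 13 N before easing off and releasing. Finally I unhooked the handle, eased the jaw forward until it met the case (about 5 N of push, backed off to about 2 N), and let go.

**Last checks:**
- **Top camera:** the case is at x = 74.2, y = 0.8 mm, lying flat and square to within 0.1°. The handle is upright, with the grip at y ≈ 0.7 mm.
- **Scene camera:** it read the case at x = 76.3, y = -6.7 mm and about 1.4° off square. I had measured a bias of about -2.5 mm in y for this camera. That explains only part of the y difference, so I relied on the top camera.
- **Bystanders:** the ones in view looked unmoved in the pictures; I did not measure them.

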